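# Hold a brass clock bracket home in the corner of a drilling fixture

## Task

Take the brass bracket out of the wooden parts tray and set it foot-down on the drilling fixture, its upright web on the side away from the long fence, with the end of its foot towards the end fence. Press it with steady finger pressure into the corner so that the foot lies flat on the plate and bears squarely on both fences at once, and finish while still holding it pressed there, so that I can tighten the clamp. Do not drop the bracket, and leave the other parts and tools where they are.

Things in the scene. Friction and masses are not known exactly. Their poses are not given: they have to be found in the camera images.
- bracket_web (a point): Loose brass bracket, 0.43 kg, foot down in the tray: flat foot 72 (x) x 48 (y) x 10 mm, on it one upright web 40 (x) x 10 (y) mm with a round top, 54 mm above the underside. Point: middle of the web, 34 mm above the underside, 20 mm below the web's top. z up; x along the web. From the point the foot reaches 36 mm to +x and -x, 36 to +y, 12 to -y. Pinch the web's flat faces along y from above.
- corner (a point): Inner corner of the fixture (fixed): where the planes of both fences' inner faces meet, at the height of the plate's top, 20 mm above the bench. z up; the long fence is at +y, the end fence at +x, the plate goes 200 mm to -x and 135 mm to -y. With the bracket home, its x axis points along this x axis and its web point is at (-36, -36, +34) mm from here.
- fixture: Drilling fixture, screwed to the bench: ground, lightly oiled aluminium plate 240 (x) x 170 (y) x 20 mm, friction about 0.25, two steel fences and a dark strap clamp, drawn back. Origin: centre of its underside; axes as the corner's. From the origin the clamp covers x -113 to -30, y 13 to 39 mm; its strap is 20 mm and its stud 44 mm high above the plate.
- long_fence: The long fence, a fixed flat steel bar 124 (x) x 16 (y) x 8 mm high on the plate, on the fixture's +y side; origin at the centre of its underside; axes as those of the corner. Its inner face is its -y face, 8 mm from the origin. It ends 6 mm short of the corner.
- end_fence: The end fence, a fixed flat steel bar 16 (x) x 84 (y) x 8 mm high on the plate, on the fixture's +x side; origin at the centre of its underside; axes as those of the corner. Its inner face is its -x face, 8 mm from the origin. It ends 6 mm short of the corner. Both fences are lower than the bracket's foot is thick.
- tray: Wooden parts tray, fixed, 250 (x) x 190 (y) x 18 mm high, walls and floor 6 mm; origin at the centre of its underside. The bracket lies in its -x half.
- wheel: Bystander in the tray's +x half: brass clock wheel, 61 mm across, with a hub, 19 mm high; origin at the centre of its underside.
- collar: Bystander in the tray's +x half: steel ring 32 mm across, 18 mm high; origin at the centre of its underside.
- screwdriver: Bystander on the bench between fixture and tray: screwdriver 160 mm long, lying along x, handle to -x.
- loupe: Bystander on the bench near the robot: black eyeglass 33 mm across, 30 mm high, standing; origin at the centre of its underside.
Not all that is in view belongs to the job. Of the things that look like the part that bears bracket_web, the largest one is meant.

How it is judged:
By the outcome, as a careful person would: the job done as asked, in the order asked, and still so for the second after the job is handed in, while the arm keeps its last pose, push and grip.
It also fails if it takes over 58 s, if anything falls off the work surface, if the arm or the gripper's body presses on something with over 40 N, if the wrist force passes 120 N, or if a joint passes its speed limit or range.

## Robot

A 7-joint arm with a two-finger parallel gripper is mounted at the origin on the work surface. World frame = base frame: x ahead of the robot, y to its left, z up, the work surface at z = 0. Lengths are in mm, angles in rad, forces in N, time in s.
With the tool pointing down it reaches from about 400 to 875 mm from the base axis. Payload 4.4 kg.
Tool frame: the origin (TCP) lies midway between the tips of the shut fingers; the grasp point (between the pads) lies 19 mm behind it (ctrl.pinch_z is the distance from the TCP to the grasp point, in mm); z points along the fingers, y is the line along which they close (so a half turn about z gives the same grasp; the last joint's range is limited). The gripper opens to 85 mm and grips with 20 to 120 N. Pads are 22 mm wide; open, the fingers measure 114 mm over their backs; the gripper's body (76 mm by 85 mm) begins 54 mm behind the grasp point. The pads swing forward as they close: fully open they stand 13 mm farther back than shut.
Start: joints at [1.067, 0.628, 0.038, 1.517, -0.027, 0.996, -0.02], TCP at [275.594, -588.698, 231.313] pointing down, gripper open.
Joint ranges: [-3.06, 3.06], [-0.37, 2.12], [-1.25, 1.32], [0.18, 2.47], [-1.1, 4.24], [0.23, 1.98], [-2.94, 2.94]. Speed limits (rad/s): [2.57, 2.57, 3.14, 3.14, 3.14, 3.14, 3.14].

## Interface

Orientations are given as [roll, pitch, yaw] about the fixed x, y, z axes, in that order (R = Rz(yaw) Ry(pitch) Rx(roll)).
In Python, from cell import read_state, cams, order, ctrl gives the robot as it stands.
- The arm moves only by the tool move_arm, never from a script. Its argument "targets" is text: rows parted by semicolons, each of 7 numbers parted by spaces: the gripper's target within -1 to 1 (fully open at 1, half-way at 0, shut at -1), then the shift along the tool's x, y, z in cm, then the turn, a rotation vector about the tool's x, y, z in degrees. A call has 1 to 5 rows; each row shifts and turns the commanded pose from where the row before left it, along the tool's axes as they then stand; what a row does not reach is not made up. A row lasts 1/12 s, in which the tool goes at most 41.7 mm and 7.16 degrees, less where a joint would pass 70% of its speed; a pose out of reach is approached as far as the arm can. A call with a gripper value outside its range is refused whole. The fingers move at their own pace and stop on an object; the grip force is fixed at half the most. Time passes only in rows, so rows that do not move let the fingers close. It gives the time, the measured TCP pose, the force, the opening and the grip force at its end, in the units of the state.
- read_state(): the state, without advancing time (a new reading comes with each control period).
- cams.get_image(name): name is "scene" or "top" or "wrist"; returns a dict with "color" (480x640x3 uint8, red, green, blue), "fovy" (degrees; the focal length in pixels is half the picture's height over the tangent of half this angle, whatever the lens; pixels are square), "cx", "cy" (the principal point, pixels), "k1" (the pictures are not rectified: a ray, as slopes to the right and down, at radius r is drawn at 1 + k1 r^2 times it, then the intrinsics apply), "rvec" (rotation vector, rad) and "tvec" (3), from world to camera coordinates, as OpenCV has them. Camera axes: x right, y down, z forward; pixel columns grow to the right and rows downward; lengths in mm; the calibration is good to about 2 mm. A picture is of the moment at which its call begins. There is no depth.
- order.finish_job(): hands the job in; it is judged then, once.
The state is a dict: "clock": time; "qpos": joint angles; "qd": joint speeds; "tau": joint torques, N m; "eef_pos": TCP position; "tool_rot": TCP orientation; "force": force on the tool from outside, world axes, zero at the start; "torque": the same for the moment, N m; "width": finger opening in mm; "gripper_force": force on a finger pad.
Only numpy, scipy, OpenCV 4.12 (cv2) and the standard library are available. Lean on these libraries where they do the work, as an engineer would, in place of code of your own. Each camera call takes 0.05 s, during which the arm holds its last target. There are 200 camera calls.

## Working session

There is one attempt and no reset: what is moved stays moved. The work goes in short steps, Python scripts to look and compute and a tool call to move; the robot and the scene stay as the last step left them, time stands still between calls to the robot, and variables do not carry over. Pictures are saved under pics/ and viewed, at most 10 in all, crops included, and the job is handed in when it is done.

Besides the shell and the picture viewer there is one more tool, called after ">>>" as name(argument=value, ...), one argument or row to a line, values as JSON. move_arm: Moves the arm, as the interface text tells. Its arguments: {"type":"object","properties":{"targets":{"type":"string"}},"required":["targets"]}

```bash
mkdir -p pics; ls
python3 - <<'E'
from cell import read_state,cams,ctrl
import cv2,numpy as np
for n in ["scene","top"]:
    d=cams.get_image(n); np.save(f"{n}.npy",d,allow_pickle=True)
    cv2.imwrite(f"pics/{n}0.png",d["color"][:,:,::-1])
    print(n,{k:v for k,v in d.items() if k!="color"})
print(read_state()); print(ctrl.pinch_z)
E
```

```text
pics
scene {'fovy': 54.18051787056232, 'cx': 320.6389169850156, 'cy': 242.67463089913034, 'k1': -0.039116586345995234, 'rvec': array([ 2.3165113 ,  0.80790123, -0.31296337]), 'tvec': array([-449.57550613, -156.3766606 , 1026.86352038])}
top {'fovy': 44.84122916881885, 'cx': 312.4475140988419, 'cy': 239.7732011562343, 'k1': -0.024786040086707435, 'rvec': array([ 2.17052194, -2.1173495 ,  0.18151114]), 'tvec': array([  60.82440918,  490.53997813, 1183.86498838])}
{'clock': 0.1, 'qpos': array([ 1.06715367,  0.62925756,  0.03844636,  1.51828022, -0.02699152,
        0.99629977, -0.0199925 ]), 'qd': array([ 0.00025327, -0.00215605,  0.00034296, -0.0017496 ,  0.00079695,
       -0.00051628, -0.00154137]), 'tau': array([ 2.16581568e-03, -5.64538264e+01,  1.23002686e+00, -1.93975335e+01,
        1.12401330e-02,  5.36947337e-03, -2.02333484e-05]), 'eef_pos': array([ 275.37495134, -588.15919166,  230.47462749]), 'tool_rot': array([-3.13986598e+00,  2.59963630e-05,  4.37853227e-01]), 'force': array([-0.08393056, -0.11009685, -0.15670299]), 'torque': array([-0.06146578, -0.0105741 , -0.01535181]), 'gripper_force': 0.0, 'width': 85.1668508885585}
18.700000000000003
```

View pics/top0.png

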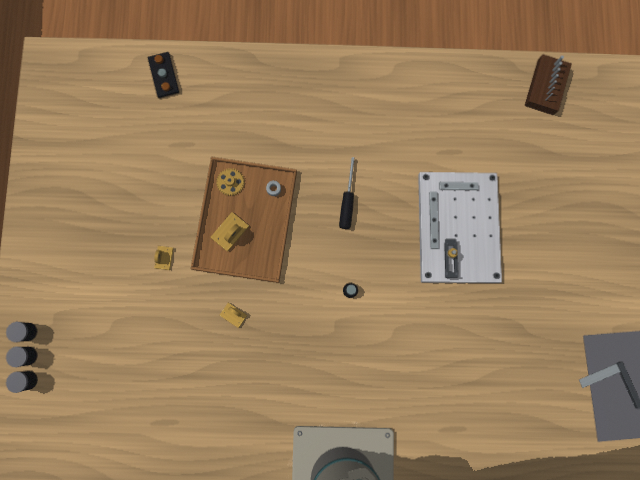

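View pics/scene0.png

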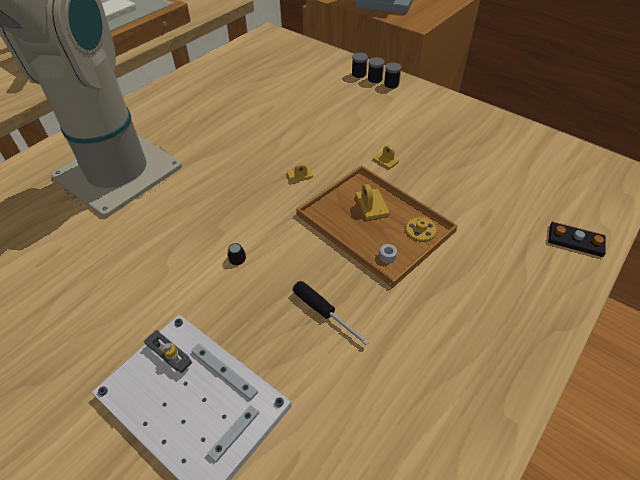

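The top view shows the tray around (246,220) with the large bracket at about (231,231). The fixture is around (460,228), with the long fence at (434,220), the end fence at (460,186) and the clamp at (452,258). Next I measure edges.

```bash
cat > h.py <<'E'
import numpy as np,cv2
def K(d):
    f=d["color"].shape[0]/2/np.tan(np.radians(d["fovy"]/2))
    return np.array([[f,0,d["cx"]],[0,f,d["cy"]],[0,0,1.]]),np.array([d["k1"],0,0,0,0.])
def ray(d,px):
    k,D=K(d); p=cv2.undistortPoints(np.array(px,float).reshape(-1,1,2),k,D).reshape(-1,2)
    R=cv2.Rodrigues(d["rvec"])[0]; return -R.T@d["tvec"],np.c_[p,np.ones(len(p))]@R
def plane(d,px,z):
    c,r=ray(d,px); return c+r*((z-c[2])/r[:,2])[:,None]
def proj(d,P):
    k,D=K(d); return cv2.projectPoints(np.array(P,float).reshape(-1,1,3),d["rvec"],d["tvec"],k,D)[0].reshape(-1,2)
def load(n): return np.load(n+".npy",allow_pickle=True).item()
E
python3 - <<'E'
from h import *
t=load("top"); s=load("scene")
# brass mask
for n,d in (("top",t),("scene",s)):
    hsv=cv2.cvtColor(d["color"],cv2.COLOR_RGB2HSV)
    m=cv2.inRange(hsv,(18,140,70),(32,255,255)); N,l,st,c=cv2.connectedComponentsWithStats(m)
    for i in range(1,N):
        if st[i,4]>60: print(n,st[i],c[i].round(1))
    if n=="top":
      g=d["color"][:,:,::-1]
a=cv2.resize(g[150:290,180:320],None,fx=4,fy=4,interpolation=cv2.INTER_CUBIC)
b=cv2.resize(s["color"][150:290,290:470,::-1],None,fx=4,fy=4,interpolation=cv2.INTER_CUBIC)
cv2.imwrite("pics/a.png",a[:,:400+0]) 
cv2.imwrite("pics/ab.png",np.hstack([cv2.resize(g[190:270,195:275],(400,400)),cv2.resize(s["color"][165:245,335:415,::-1],(400,400))]))
print(plane(t,[[420,173],[498,173],[502,283],[420,283]],20).round())
print(plane(t,[[231,231]],34))
E
```

```text
top [216 168  29  28 425] [229.9 181.8]
top [211 212  37  39 699] [228.8 231. ]
top [155 246  18  24 314] [163.5 257.5]
top [220 303  26  25 333] [232.7 315. ]
scene [373 145  26  24 344] [386.1 157.4]
scene [287 164  26  19 313] [299.4 173.4]
scene [356 184  34  37 781] [371.6 202.9]
scene [405 216  33  26 539] [420.7 228.6]
scene [163 343  14  15 115] [170.  351.1]
[[ 645. -158.   20.]
 [ 650. -330.   20.]
 [ 409. -332.   20.]
 [ 405. -157.   20.]]
[[503.89315588 245.28486968  34.        ]]
```

View pics/ab.png

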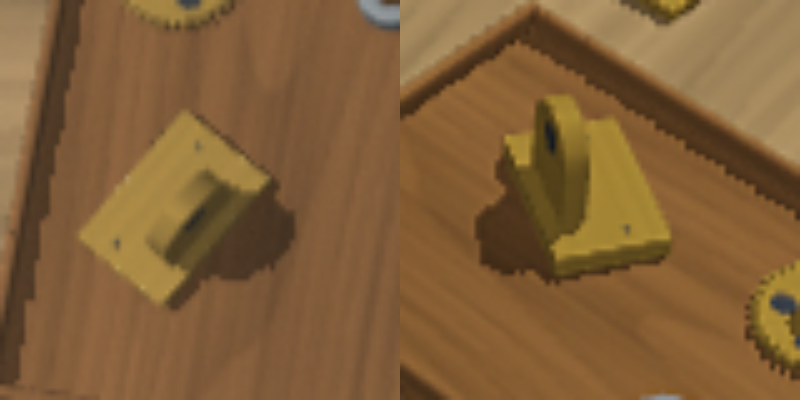

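Top crop: the foot corners are near full-image pixels (232,212), (211,238), (229,251) and (249,226). The web sits near the lower-right edge, so bracket +y points up-left and the bracket yaw is about −0.7. I compute its pose, check the wrist camera's mounting, and plan a look from closer.

```bash
cat >> h.py <<'E'
def plan(dp,yaw):  # world shift mm -> tool axes cm at yaw
    c,s=np.cos(yaw),np.sin(yaw); return np.array([c*dp[0]+s*dp[1], s*dp[0]-c*dp[1], -dp[2]])/10
E
python3 - <<'E'
from h import *; from cell import cams,read_state
w=cams.get_image("wrist"); st=read_state()
R=cv2.Rodrigues(w["rvec"])[0]; c=-R.T@w["tvec"]
T=cv2.Rodrigues(np.array([np.pi,0,0]))[0]; y=st["tool_rot"][2]; Rz=cv2.Rodrigues(np.array([0,0,y]))[0]; Rt=Rz@T
print("cam in tool",Rt.T@(c-st["eef_pos"]),"axes in tool\n",(Rt.T@R.T).round(2), w["fovy"])
t=load("top"); P=plane(t,[[232,212],[210.6,237.6],[228.6,251],[249.4,226.4]],16)
print(P.round(1)); print([np.linalg.norm(P[i]-P[i-1]).round(1) for i in range(4)]); print(np.arctan2(*(P[0]-P[1])[[1,0]]),np.arctan2(*(P[3]-P[2])[[1,0]]))
u=(P[0]-P[1])/np.linalg.norm(P[0]-P[1]);v=np.array([-u[1],u[0],0]); print("web pt",P.mean(0)-12*v)
print(plan([450-275.4,-260+588,330-230],.438))
E
```

```text
cam in tool [  78.98761573    0.76727985 -143.712578  ] axes in tool
 [[-0.   -0.95 -0.31]
 [ 1.   -0.   -0.  ]
 [ 0.   -0.31  0.95]] 69.65201409557245
[[548.5 247.4  16. ]
 [491.5 290.6  16. ]
 [463.6 250.8  16. ]
 [518.  208.7  16. ]]
[np.float64(49.3), np.float64(71.5), np.float64(48.6), np.float64(68.8)]
-0.6481100888603127 -0.6587870264990968
web pt [498.18203868 239.82530632  16.        ]
[ 29.72324109 -22.29844253 -10.        ]
```

```bash
cat >> h.py <<'E'
def rows(p,yaw,tp,tyaw,n,g=1):
    d=(np.array(tp,float)-p)/n; a=(tyaw-yaw)/n; out=[]
    for i in range(n):
        v=plan(d,yaw+i*a); out.append(f"{g} {v[0]:.1f} {v[1]:.1f} {v[2]:.1f} 0 0 {-np.degrees(a):.1f}")
    for i in range(0,n,5): print("; ".join(out[i:i+5]))
E
python3 -c "
from h import *
rows(np.array([275.4,-588.2,230.5]),.438,[620,-230,230],3.14159,22)"
```

```text
1 2.1 -0.8 0.0 0 0 -7.0; 1 2.2 -0.5 0.0 0 0 -7.0; 1 2.2 -0.3 0.0 0 0 -7.0; 1 2.3 0.0 0.0 0 0 -7.0; 1 2.2 0.3 0.0 0 0 -7.0
1 2.2 0.6 0.0 0 0 -7.0; 1 2.1 0.8 0.0 0 0 -7.0; 1 2.0 1.1 0.0 0 0 -7.0; 1 1.8 1.3 0.0 0 0 -7.0; 1 1.7 1.5 0.0 0 0 -7.0
1 1.5 1.7 0.0 0 0 -7.0; 1 1.2 1.9 0.0 0 0 -7.0; 1 1.0 2.0 0.0 0 0 -7.0; 1 0.8 2.1 0.0 0 0 -7.0; 1 0.5 2.2 0.0 0 0 -7.0
1 0.2 2.2 0.0 0 0 -7.0; 1 -0.1 2.3 0.0 0 0 -7.0; 1 -0.3 2.2 0.0 0 0 -7.0; 1 -0.6 2.2 0.0 0 0 -7.0; 1 -0.9 2.1 0.0 0 0 -7.0
1 -1.1 2.0 0.0 0 0 -7.0; 1 -1.4 1.8 0.0 0 0 -7.0
```

>>> move_arm(
  targets="1 2.1 -0.8 0 0 0 -7; 1 2.2 -0.5 0 0 0 -7; 1 2.2 -0.3 0 0 0 -7; 1 2.3 0 0 0 0 -7; 1 2.2 0.3 0 0 0 -7",
)

```text
clock: 0.57
eef_pos: [354.5, -507.0, 231.1]
tool_rot: [-3.141, -0.0, 1.055]
force: [-1.0, -0.1, -0.4]
width: 85.2
gripper_force: 0.0
```

Tracks as planned; continue.

>>> move_arm(
  targets="1 2.2 0.6 0 0 0 -7; 1 2.1 0.8 0 0 0 -7; 1 2 1.1 0 0 0 -7; 1 1.8 1.3 0 0 0 -7; 1 1.7 1.5 0 0 0 -7",
)

```text
clock: 0.98
eef_pos: [433.4, -426.5, 231.1]
tool_rot: [-3.141, -0.0, 1.665]
force: [-0.6, 0.4, -0.3]
width: 85.5
gripper_force: 0.0
```

>>> move_arm(
  targets="1 1.5 1.7 0 0 0 -7; 1 1.2 1.9 0 0 0 -7; 1 1 2 0 0 0 -7; 1 0.8 2.1 0 0 0 -7; 1 0.5 2.2 0 0 0 -7",
)

```text
clock: 1.4
eef_pos: [511.6, -345.7, 231.1]
tool_rot: [-3.141, -0.0, 2.276]
force: [0.2, 0.0, -0.3]
width: 85.3
gripper_force: 0.0
```

>>> move_arm(
  targets="1 0.2 2.2 0 0 0 -7; 1 -0.1 2.3 0 0 0 -7; 1 -0.3 2.2 0 0 0 -7; 1 -0.6 2.2 0 0 0 -7; 1 -0.9 2.1 0 0 0 -7",
)

```text
clock: 1.82
eef_pos: [590.9, -265.5, 231.0]
tool_rot: [-3.141, -0.001, 2.887]
force: [-0.9, -0.3, 0.1]
width: 85.5
gripper_force: 0.0
```

>>> move_arm(
  targets="1 -1.1 2 0 0 0 -7; 1 -1.4 1.8 0 0 0 -7; 1 0 0 0 0 0 0; 1 0 0 0 0 0 0",
)

```text
clock: 2.15
eef_pos: [623.2, -232.2, 230.8]
tool_rot: [3.14, -0.0, 3.127]
force: [-0.5, -0.6, -0.6]
width: 85.3
gripper_force: 0.0
```

Run:
```python
from h import *; from cell import cams,read_state
w=cams.get_image("wrist"); np.save("wf.npy",w,allow_pickle=True); cv2.imwrite("pics/wf.png",w["color"][:,:,::-1])
s=read_state(); print(s["eef_pos"],s["tool_rot"],s["qpos"])
print(proj(w,[[610,-190,20],[527,-245,20]]))
```

```text
[ 622.32907027 -233.91129161  230.68035959] [-3.14139547e+00 -1.35639983e-03  3.12462208e+00] [ 0.68377428  0.72939118 -0.67268879  1.45768961  0.47903169  1.12350834
  1.4800568 ]
[[362.58564904 191.76012223]
 [307.22586341 107.35994168]]
```

View pics/wf.png

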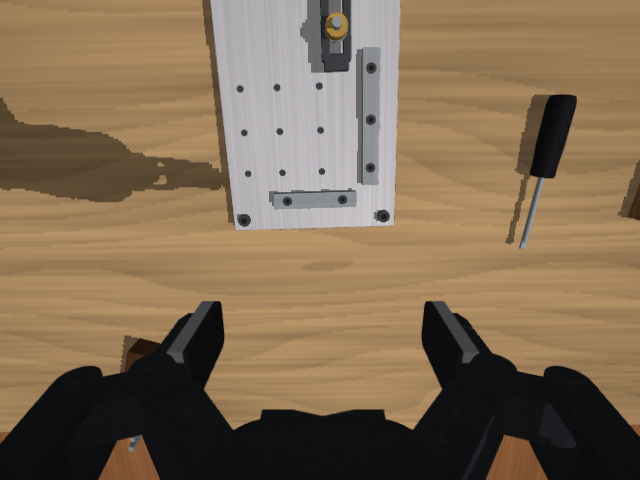

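The wrist view shows the fixture clearly: long fence around (370,115), with its inner face on the left edge, and end fence around (315,199), with its inner face on the upper edge. I measure the top inner edges along profiles.

Run:
```python
from h import *
w=load("wf"); g=cv2.cvtColor(w["color"],cv2.COLOR_RGB2GRAY).astype(int)
for r in (80,145): print("row",r,list(zip(range(350,388),g[r,350:388])))
for c in (305,325): print("col",c,list(zip(range(184,214),g[184:214,c])))
for r in (100,): print(g[r,390:402])
print(g[222:236,300])
cv2.imwrite("pics/wz.png",cv2.resize(w["color"][30:235,205:405,::-1],(585,600)))
```

```text
row 80 [(350, np.int64(182)), (351, np.int64(179)), (352, np.int64(180)), (353, np.int64(183)), (354, np.int64(185)), (355, np.int64(174)), (356, np.int64(104)), (357, np.int64(105)), (358, np.int64(102)), (359, np.int64(103)), (360, np.int64(102)), (361, np.int64(89)), (362, np.int64(82)), (363, np.int64(140)), (364, np.int64(141)), (365, np.int64(143)), (366, np.int64(145)), (367, np.int64(144)), (368, np.int64(141)), (369, np.int64(140)), (370, np.int64(141)), (371, np.int64(142)), (372, np.int64(142)), (373, np.int64(141)), (374, np.int64(141)), (375, np.int64(143)), (376, np.int64(144)), (377, np.int64(144)), (378, np.int64(149)), (379, np.int64(169)), (380, np.int64(180)), (381, np.int64(182)), (382, np.int64(184)), (383, np.int64(184)), (384, np.int64(184)), (385, np.int64(181)), (386, np.int64(178)), (387, np.int64(181))]
row 145 [(350, np.int64(190)), (351, np.int64(187)), (352, np.int64(185)), (353, np.int64(187)), (354, np.int64(189)), (355, np.int64(186)), (356, np.int64(185)), (357, np.int64(181)), (358, np.int64(106)), (359, np.int64(104)), (360, np.int64(104)), (361, n
[... 1328 characters left out ...]
(187, np.int64(189)), (188, np.int64(189)), (189, np.int64(119)), (190, np.int64(106)), (191, np.int64(70)), (192, np.int64(105)), (193, np.int64(140)), (194, np.int64(142)), (195, np.int64(140)), (196, np.int64(139)), (197, np.int64(141)), (198, np.int64(140)), (199, np.int64(138)), (200, np.int64(137)), (201, np.int64(139)), (202, np.int64(139)), (203, np.int64(142)), (204, np.int64(148)), (205, np.int64(143)), (206, np.int64(140)), (207, np.int64(154)), (208, np.int64(189)), (209, np.int64(191)), (210, np.int64(192)), (211, np.int64(191)), (212, np.int64(191)), (213, np.int64(190))]
[183 184 183 183 183 181 182 171 132 131 132 131]
[184 185 185 183 183 185 145 138 140 146 153 153 150 152]
```

View pics/wz.png

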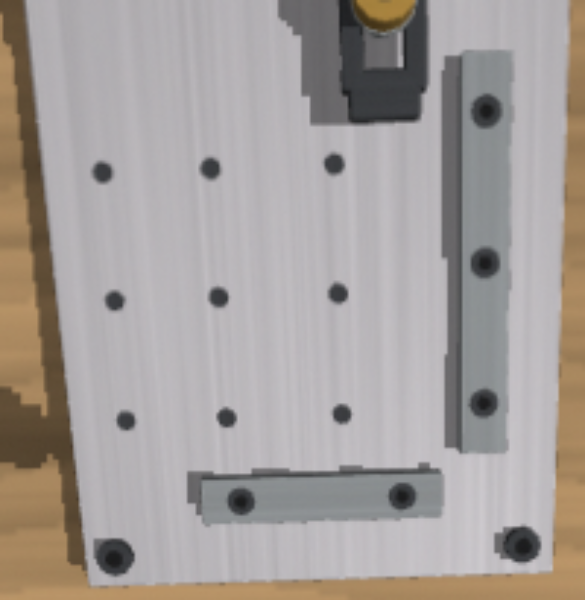

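Crop: both fences' inner top edges are clear (long at col ≈363, end at row ≈192.5), each with a shadow on the inner side. I fit lines to them at z=28 and cross-check against the plate edges, then plan the approach to the tray.

Run:
```python
from h import *
w=load("wf"); g=cv2.GaussianBlur(cv2.cvtColor(w["color"],cv2.COLOR_RGB2GRAY),(0,0),.7).astype(float)
def edge(v,a,sign): # strongest step
    dv=np.diff(v)*sign; i=np.argmax(dv); s=dv[max(i-1,0):i+2]; return a+i+.5+(0 if len(s)<3 else (s[2]-s[0])/2/(2*s[1]-s[0]-s[2]))
L=[[edge(g[r,359:369],359,1),r] for r in range(60,182,3)]
E=[[c,edge(g[188:197,c],188,1)] for c in range(280,352,3)]
LO=[[edge(g[r,374:384],374,1),r] for r in range(60,182,3)]
EO=[[c,edge(g[203:213,c],203,1)] for c in range(280,352,3)]
PR=[[edge(g[r,390:404],390,-1),r] for r in range(20,200,5)]
PB=[[c,edge(g[220:236,c],220,-1)] for c in range(260,380,5)]
f=lambda px,z:cv2.fitLine(plane(w,px,z)[:,:2].astype(np.float32),cv2.DIST_HUBER,0,.01,.01).ravel()
for n,px,z in (("L",L,28),("LO",LO,28),("E",E,28),("EO",EO,28),("PR",PR,20),("PB",PB,20)):
    l=f(px,z); a=np.arctan2(l[1],l[0]); print(n,l[2:].round(1),round((a+np.pi/4)%(np.pi/2)-np.pi/4,4))
def inter(a,b): return a[2:]+a[:2]*np.linalg.solve(np.c_[a[:2],-b[:2]],b[2:]-a[2:])[0]
c=inter(f(L,28),f(E,28)); p=inter(f(PR,20),f(PB,20)); print("corner",c,"plate corner",p)
c2=inter(f(LO,28),f(EO,28)); print("outer",c2, c2-c)
rows(np.array([622.3,-233.9,230.7]),3.127,[510,238,200],2.489,14)
```

```text
L [ 544.  -192.2] 0.0174
LO [ 540.4 -176.8] 0.0165
E [ 608.7 -242.1] 0.0163
EO [ 624.2 -237.2] 0.014
PR [ 513.  -158.6] 0.0157
PB [ 647.3 -237.5] 0.0136
corner [ 607.8397  -191.07533] plate corner [ 646.25104 -156.50917]
outer [ 623.3704  -175.43199] [15.530701 15.643341]
1 0.9 3.4 0.2 0 0 2.6; 1 1.0 3.3 0.2 0 0 2.6; 1 1.2 3.3 0.2 0 0 2.6; 1 1.3 3.2 0.2 0 0 2.6; 1 1.4 3.1 0.2 0 0 2.6
1 1.6 3.1 0.2 0 0 2.6; 1 1.7 3.0 0.2 0 0 2.6; 1 1.9 2.9 0.2 0 0 2.6; 1 2.0 2.8 0.2 0 0 2.6; 1 2.1 2.7 0.2 0 0 2.6
1 2.2 2.6 0.2 0 0 2.6; 1 2.4 2.5 0.2 0 0 2.6; 1 2.5 2.4 0.2 0 0 2.6; 1 2.6 2.3 0.2 0 0 2.6
```

>>> move_arm(
  targets="1 0.9 3.4 0.2 0 0 2.6; 1 1 3.3 0.2 0 0 2.6; 1 1.2 3.3 0.2 0 0 2.6; 1 1.3 3.2 0.2 0 0 2.6; 1 1.4 3.1 0.2 0 0 2.6",
)

```text
clock: 2.62
eef_pos: [581.0, -65.9, 221.2]
tool_rot: [-3.14, -0.0, 2.892]
force: [0.6, 0.5, -0.2]
width: 85.4
gripper_force: 0.0
```

>>> move_arm(
  targets="1 1.6 3.1 0.2 0 0 2.6; 1 1.7 3 0.2 0 0 2.6; 1 1.9 2.9 0.2 0 0 2.6; 1 2 2.8 0.2 0 0 2.6; 1 2.1 2.7 0.2 0 0 2.6",
)

```text
clock: 3.03
eef_pos: [541.2, 101.9, 211.4]
tool_rot: [-3.14, 0.001, 2.665]
force: [0.1, 0.4, -0.6]
width: 85.5
gripper_force: 0.0
```

>>> move_arm(
  targets="1 2.2 2.6 0.2 0 0 2.6; 1 2.4 2.5 0.2 0 0 2.6; 1 2.5 2.4 0.2 0 0 2.6; 1 2.6 2.3 0.2 0 0 2.6; 1 0 0 0 0 0 0",
)

```text
clock: 3.45
eef_pos: [505.8, 244.3, 203.9]
tool_rot: [3.137, -0.004, 2.496]
force: [-0.3, 0.8, -0.0]
width: 85.1
gripper_force: 0.0
```

Run:
```python
from h import *; from cell import cams,read_state
w=cams.get_image("wrist"); np.save("wt.npy",w,allow_pickle=True); cv2.imwrite("pics/wt.png",w["color"][:,:,::-1])
s=read_state(); print(s["eef_pos"],s["tool_rot"],s["qpos"],s["clock"])
print(proj(w,[[548.5,247.4,16],[491.5,290.6,16],[463.6,250.8,16],[518,208.7,16]]).round(),proj(w,[498,240,60]))
```

```text
[507.17368651 240.09198436 203.66793061] [ 3.14014448e+00 -9.64561152e-04  2.49468802e+00] [-0.16431033  0.57420136 -0.50160706  1.79158651  0.34879925  0.86374286
  0.09637739] 3.5
[[349. 242.]
 [351. 170.]
 [300. 172.]
 [300. 241.]] [[311.82633386 218.09937613]]
```

View pics/wt.png

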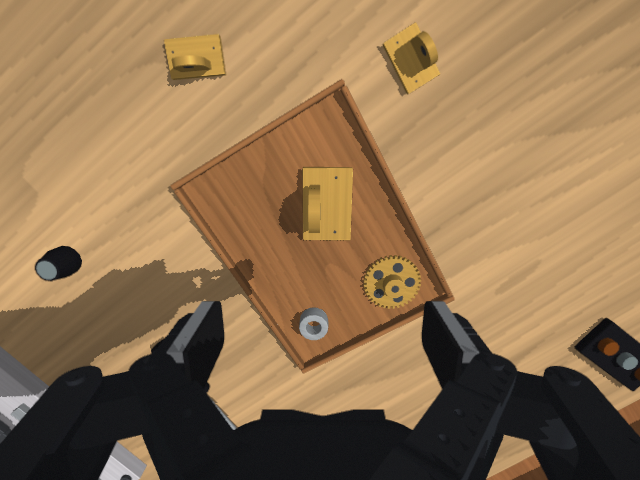

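The wrist view shows the bracket foot at about (303..352, 168..240) and the web at (313,208), close to the predicted pixels. The two smaller look-alikes are outside the tray. Now I refine the pose.

Run:
```python
from h import *
w=load("wt"); hsv=cv2.cvtColor(w["color"],cv2.COLOR_RGB2HSV)
m=cv2.inRange(hsv,(20,120,110),(32,255,255))
m[:, :295]=0; m[:, 360:]=0; m[:160]=0; m[250:]=0
cs=max(cv2.findContours(m,0,cv2.CHAIN_APPROX_NONE)[0],key=cv2.contourArea).reshape(-1,2)
P=plane(w,cs,16)[:,:2]
r=cv2.minAreaRect(P.astype(np.float32)); print(r, cv2.boundingRect(cs))
# right edge (+y long side) and end edges
f=lambda q:cv2.fitLine(plane(w,q,16)[:,:2].astype(np.float32),cv2.DIST_HUBER,0,.01,.01).ravel()
sel=lambda c:cs[c]
R=sel((cs[:,0]>345)&(cs[:,1]>175)&(cs[:,1]<233)); T=sel((cs[:,1]<175)&(cs[:,0]>310)&(cs[:,0]<345)); B=sel((cs[:,1]>233)&(cs[:,0]>310)&(cs[:,0]<345))
for n,q in zip("RTB",(R,T,B)):
    l=f(q); print(n,q.mean(0),l.round(3),np.arctan2(l[1],l[0]))
a=f(R); yaw=np.arctan2(a[1],a[0]); yaw=(yaw+np.pi/2)%np.pi-np.pi/2
u=np.array([np.cos(yaw),np.sin(yaw)]);v=np.array([-u[1],u[0]])
xt,xb=u@f(T)[2:],u@f(B)[2:]; yr=v@a[2:]; print("yaw",yaw,"len",xb-xt)
print("web", u*(xt+xb)/2+v*(yr-36))
# web top: brighter strip mid z=60
print(plane(w,[[314,208]],60))
```

```text
((504.3122253417969, 252.40887451171875), (47.150917053222656, 71.22086334228516), 52.35003662109375) (303, 168, 50, 72)
R [348.80769231 202.68269231] [  0.811  -0.586 516.627 270.232] -0.62571776
T [331.03333333 170.63333333] [  0.636   0.772 480.079 275.106] 0.88170123
B [327.11392405 236.65822785] [  0.575   0.818 530.744 232.927] 0.9575847
yaw -0.62571776 len 65.76988
web [495.87183 240.8142 ]
[[492.08658622 246.88768951  60.        ]]
```

Run:
```python
from h import *; from cell import read_state
s=read_state(); rows(s["eef_pos"],s["tool_rot"][2],[497.5,241.5,75],2.4845,5)
```

```text
1 0.2 -0.1 2.6 0 0 0.1; 1 0.2 -0.1 2.6 0 0 0.1; 1 0.2 -0.1 2.6 0 0 0.1; 1 0.2 -0.1 2.6 0 0 0.1; 1 0.2 -0.1 2.6 0 0 0.1
```

>>> move_arm(
  targets="1 0.4 -0.2 3 0 0 0.2; 1 0.4 -0.2 3 0 0 0.2; 1 0 0 3 0 0 0.1; 1 0 0 3 0 0 0; 1 0 0 0 0 0 0",
)

```text
clock: 3.92
eef_pos: [497.4, 233.4, 78.7]
tool_rot: [-3.132, -0.002, 2.478]
force: [-1.3, -1.4, 0.2]
width: 85.6
gripper_force: 0.0
```

Run:
```python
from h import *; from cell import read_state
s=read_state(); print(s["eef_pos"],s["tool_rot"]); rows(s["eef_pos"],s["tool_rot"][2],[497.5,241.5,23],2.4845,4)
```

```text
[497.44179265 233.37073197  78.66112104] [-3.13152567e+00 -2.09564043e-03  2.47818697e+00]
1 0.1 0.2 1.4 0 0 -0.1; 1 0.1 0.2 1.4 0 0 -0.1; 1 0.1 0.2 1.4 0 0 -0.1; 1 0.1 0.2 1.4 0 0 -0.1
```

>>> move_arm(
  targets="1 0 0 0 0 0 0; 1 0 0 0 0 0 0; 1 0 0 0 0 0 0",
)

```text
clock: 4.17
eef_pos: [501.5, 238.4, 85.3]
tool_rot: [3.138, 0.002, 2.48]
force: [-0.4, 0.8, -0.5]
width: 85.4
gripper_force: 0.0
```

>>> move_arm(
  targets="1 0.4 0 0.8 0 0 0; 1 0 0 0.8 0 0 0; 1 0 0 0.8 0 0 0; 1 0 0 0 0 0 0; 1 0 0 0 0 0 0",
)

```text
clock: 4.58
eef_pos: [496.2, 240.6, 58.7]
tool_rot: [-3.14, -0.0, 2.482]
force: [-0.3, 0.4, 0.7]
width: 85.3
gripper_force: 0.0
```

>>> move_arm(
  targets="1 0 0 0 0 0 0; 1 0 0 0 0 0 0; 1 0 0 0 0 0 0",
)

```text
clock: 4.83
eef_pos: [496.9, 240.9, 59.5]
tool_rot: [3.141, 0.0, 2.482]
force: [0.2, -0.2, 0.1]
width: 85.1
gripper_force: 0.0
```

>>> move_arm(
  targets="1 0 0 1 0 0 0; 1 0 0 1 0 0 0; 1 0 0 0.9 0 0 0; 1 0 0 0.6 0 0 0; 1 0 0 0.1 0 0 0",
)

```text
clock: 5.25
eef_pos: [495.6, 240.2, 21.5]
tool_rot: [-3.139, -0.001, 2.482]
force: [0.9, -0.6, 0.3]
width: 85.2
gripper_force: 0.0
```

>>> move_arm(
  targets="1 0 0 0 0 0 0; 0.6 0 0 0 0 0 0; 0.2 0 0 0 0 0 0; -0.2 0 0 0 0 0 0; -0.4 0 0 0 0 0 0",
)

```text
clock: 5.67
eef_pos: [497.0, 240.9, 23.7]
tool_rot: [3.141, 0.0, 2.481]
force: [-0.2, 0.8, -0.1]
width: 38.4
gripper_force: 0.0
```

>>> move_arm(
  targets="-0.6 0 0 0 0 0 0; -0.8 0 0 0 0 0 0; -1 0 0 0 0 0 0; -1 0 0 0 0 0 0; -1 0 0 0 0 0 0",
)

```text
clock: 6.08
eef_pos: [497.1, 241.0, 23.7]
tool_rot: [3.141, 0.0, 2.482]
force: [0.5, 0.6, 4.0]
width: 9.0
gripper_force: 59.4
```

>>> move_arm(
  targets="-1 0 0 0 0 0 0; -1 0 0 0 0 0 0; -1 0 0 0 0 0 0",
)

```text
clock: 6.33
eef_pos: [497.1, 241.0, 23.7]
tool_rot: [3.141, 0.0, 2.482]
force: [0.7, -0.2, 5.1]
width: 9.1
gripper_force: 59.7
```

Gripped. Now lift and check.

>>> move_arm(
  targets="-1 0 0 -0.5 0 0 0; -1 0 0 -1 0 0 0; -1 0 0 -1.5 0 0 0; -1 0 0 -2 0 0 0; -1 0 0 -2 0 0 0",
)

```text
clock: 6.75
eef_pos: [495.6, 240.1, 93.7]
tool_rot: [-3.139, -0.001, 2.482]
force: [0.5, 0.6, -3.9]
width: 9.2
gripper_force: 58.4
```

>>> move_arm(
  targets="-1 0 0 -2 0 0 0; -1 0 0 -1.5 0 0 0; -1 0 0 -0.5 0 0 0; -1 0 0 0 0 0 0; -1 0 0 0 0 0 0",
)

```text
clock: 7.17
eef_pos: [496.2, 240.2, 132.9]
tool_rot: [-3.14, -0.0, 2.481]
force: [-0.5, 0.9, -3.3]
width: 9.0
gripper_force: 58.7
```

Run:
```python
from h import *; from cell import read_state,cams
s=read_state(); print(s["eef_pos"],s["tool_rot"],s["force"],s["qpos"])
w=cams.get_image("wrist"); np.save("wg.npy",w,allow_pickle=True); cv2.imwrite("pics/wg.png",w["color"][:,:,::-1])
rows(s["eef_pos"],s["tool_rot"][2],[560,-236,130],3.1416+.0165,16,-1)
```

```text
[496.22095748 240.23559529 132.90699176] [-3.14049567e+00 -2.08653654e-04  2.48140358e+00] [-0.51758139  0.8883411  -3.33654705] [-0.21191006  0.65549294 -0.44614701  1.8800591   0.42044087  0.70073622
  0.00665915]
-1 -2.1 -2.1 0.0 0 0 -2.4; -1 -2.0 -2.2 0.0 0 0 -2.4; -1 -2.0 -2.3 0.0 0 0 -2.4; -1 -1.9 -2.4 0.0 0 0 -2.4; -1 -1.8 -2.4 0.0 0 0 -2.4
-1 -1.7 -2.5 0.0 0 0 -2.4; -1 -1.5 -2.6 0.0 0 0 -2.4; -1 -1.4 -2.6 0.0 0 0 -2.4; -1 -1.3 -2.7 0.0 0 0 -2.4; -1 -1.2 -2.8 0.0 0 0 -2.4
-1 -1.1 -2.8 0.0 0 0 -2.4; -1 -1.0 -2.8 0.0 0 0 -2.4; -1 -0.8 -2.9 0.0 0 0 -2.4; -1 -0.7 -2.9 0.0 0 0 -2.4; -1 -0.6 -2.9 0.0 0 0 -2.4
-1 -0.5 -3.0 0.0 0 0 -2.4
```

View pics/wg.png

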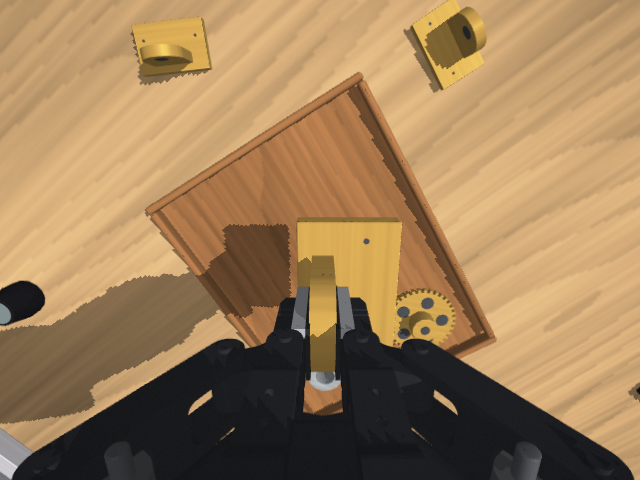

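Held straight; the foot edge is visible at row ~219, and bracket +y equals tool +y. Now carry it to above the fixture.

Run:
```python
from h import *
w=load("wg"); R=cv2.Rodrigues(np.array([0,0,2.4814]))[0]@np.diag([1,-1,-1.])
t=np.array([496.2,240.2,132.9])
for z,px in ((125.2,[[297,220],[349,220],[401,221],[399,285]]),):
    print(((plane(w,px,z)-t)@R).round(1))
```

```text
[[ 37.4 -11.2   7.7]
 [ 37.4  12.4   7.7]
 [ 36.9  36.1   7.7]
 [  5.   37.3   7.7]]
```

>>> move_arm(
  targets="-1 -2.1 -2.1 0 0 0 -2.4; -1 -2 -2.2 0 0 0 -2.4; -1 -2 -2.3 0 0 0 -2.4; -1 -1.9 -2.4 0 0 0 -2.4; -1 -1.8 -2.4 0 0 0 -2.4",
)

```text
clock: 7.63
eef_pos: [515.8, 89.9, 132.0]
tool_rot: [-3.14, -0.002, 2.694]
force: [1.0, -0.8, -3.2]
width: 9.0
gripper_force: 58.9
```

>>> move_arm(
  targets="-1 -1.7 -2.5 0 0 0 -2.4; -1 -1.5 -2.6 0 0 0 -2.4; -1 -1.4 -2.6 0 0 0 -2.4; -1 -1.3 -2.7 0 0 0 -2.4; -1 -1.2 -2.8 0 0 0 -2.4",
)

```text
clock: 8.05
eef_pos: [534.9, -58.8, 132.0]
tool_rot: [-3.141, -0.003, 2.903]
force: [0.2, 0.8, -3.6]
width: 9.2
gripper_force: 58.9
```

>>> move_arm(
  targets="-1 -1.1 -2.8 0 0 0 -2.4; -1 -1 -2.8 0 0 0 -2.4; -1 -0.8 -2.9 0 0 0 -2.4; -1 -0.7 -2.9 0 0 0 -2.4; -1 -0.6 -2.9 0 0 0 -2.4",
)

```text
clock: 8.47
eef_pos: [553.8, -207.0, 131.7]
tool_rot: [3.141, -0.003, 3.112]
force: [0.6, -0.4, -3.6]
width: 9.1
gripper_force: 58.9
```

>>> move_arm(
  targets="-1 -0.5 -3 0 0 0 -2.4; -1 0 0 0 0 0 0; -1 0 0 0 0 0 0; -1 0 0 0 0 0 0; -1 0 0 0 0 0 0",
)

```text
clock: 8.88
eef_pos: [558.6, -233.8, 132.6]
tool_rot: [3.14, -0.001, -3.13]
force: [0.8, -0.5, -3.6]
width: 9.3
gripper_force: 59.3
```

>>> move_arm(
  targets="-1 0 0 0 0 0 0; -1 0 0 0 0 0 0; -1 0 0 0 0 0 0",
)

```text
clock: 9.13
eef_pos: [559.1, -234.8, 133.4]
tool_rot: [3.142, -0.0, -3.13]
force: [-0.6, -0.5, -4.4]
width: 8.8
gripper_force: 59.3
```

>>> move_arm(
  targets="-1 -0.6 0 1.5 0 0 -0.3; -1 0 0 2 0 0 0; -1 0 0 2 0 0 0; -1 0 0 2 0 0 0; -1 0 0 1 0 0 0",
)

```text
clock: 9.55
eef_pos: [563.7, -235.1, 46.2]
tool_rot: [3.141, -0.003, -3.126]
force: [-1.0, -0.3, -3.4]
width: 9.3
gripper_force: 59.1
```

>>> move_arm(
  targets="-1 0 0 0.3 0 0 0; -1 0 0 0 0 0 0; -1 0 0 0 0 0 0; -1 0 0 0 0 0 0; -1 0 0 0 0 0 0",
)

```text
clock: 9.97
eef_pos: [565.8, -235.8, 46.5]
tool_rot: [-3.141, 0.002, -3.126]
force: [0.4, -0.8, -4.0]
width: 9.1
gripper_force: 59.1
```

Now look before touching down.

Run:
```python
from h import *; from cell import cams
w=cams.get_image("wrist"); s=cams.get_image("scene"); np.save("wp.npy",w,allow_pickle=True)
a=w["color"][100:400,200:500,::-1]; c=proj(s,[590,-210,30])[0].astype(int); print(c)
x0=max(min(c[0]-60,640-120),0);y0=max(min(c[1]-75,480-150),0)
b=cv2.resize(s["color"][y0:y0+150,x0:x0+120,::-1],(400,500)); print(x0,y0)
cv2.imwrite("pics/p1.png",np.hstack([cv2.resize(a,(400,400)),b[:400]]))
```

```text
[234 403]
174 328
```

View pics/p1.png

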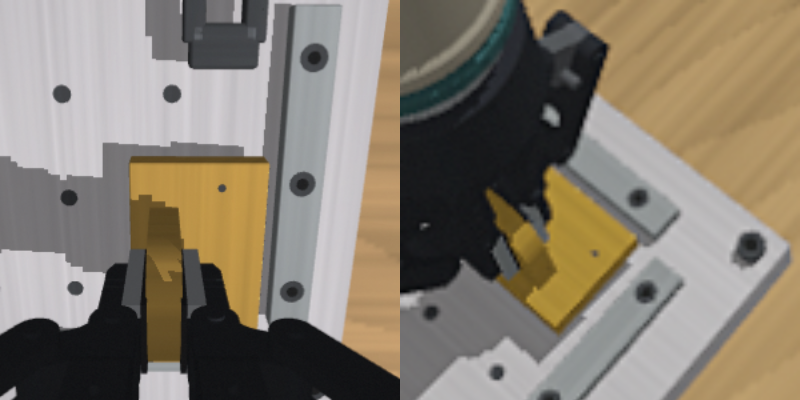

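The bracket hovers inside both fences with a gap to each. Lower it to contact.

>>> move_arm(
  targets="-1 0 0 0.3 0 0 0; -1 0 0 0.3 0 0 0; -1 0 0 0.1 0 0 0; -1 0 0 0 0 0 0; -1 0 0 0 0 0 0",
)

```text
clock: 10.48
eef_pos: [564.9, -235.5, 38.1]
tool_rot: [3.141, -0.0, -3.126]
force: [0.7, 0.3, -3.2]
width: 9.1
gripper_force: 59.5
```

>>> move_arm(
  targets="-1 0 0 0.1 0 0 0; -1 0 0 0 0 0 0; -1 0 0 0.1 0 0 0; -1 0 0 0 0 0 0; -1 0 0 0 0 0 0",
)

```text
clock: 10.9
eef_pos: [565.6, -235.6, 37.7]
tool_rot: [-3.141, 0.001, -3.126]
force: [-2.9, 0.5, 5.9]
width: 9.2
gripper_force: 61.0
```

>>> move_arm(
  targets="-1 -0.2 0.2 0 0 0 0; -1 -0.2 0.2 0 0 0 0; -1 -0.1 0.1 0 0 0 0; -1 0 0 0 0 0 0; -1 0 0 0 0 0 0",
)

```text
clock: 11.32
eef_pos: [571.1, -230.7, 37.7]
tool_rot: [-3.141, 0.002, -3.126]
force: [-0.6, -0.1, 5.3]
width: 9.0
gripper_force: 60.8
```

>>> move_arm(
  targets="-1 -0.1 0.1 0 0 0 0; -1 0 0 0 0 0 0; -1 -0.1 0.1 0 0 0 0; -1 0 0 0 0 0 0; -1 0 0 0 0 0 0",
)

```text
clock: 11.73
eef_pos: [572.8, -229.1, 37.7]
tool_rot: [-3.14, 0.002, -3.126]
force: [-0.2, -0.2, 5.4]
width: 9.3
gripper_force: 60.9
```

>>> move_arm(
  targets="-1 -0.1 0.1 0 0 0 0; -1 0 0 0 0 0 0; -1 0 0 0 0 0 0; -1 0 0 0 0 0 0",
)

```text
clock: 12.07
eef_pos: [572.8, -229.0, 37.7]
tool_rot: [-3.139, 0.0, -3.127]
force: [-3.0, -2.7, 7.6]
width: 9.2
gripper_force: 61.2
```

>>> move_arm(
  targets="-1 -0.1 0.1 0 0 0 0; -1 0 0 0 0 0 0; -1 0 0 0 0 0 0; -1 0 0 0 0 0 0",
)

```text
clock: 12.4
eef_pos: [572.8, -228.7, 37.7]
tool_rot: [-3.138, -0.002, -3.127]
force: [-6.3, -3.0, 9.8]
width: 8.9
gripper_force: 61.5
```

>>> move_arm(
  targets="-1 0 0.1 0 0 0 0; -1 0 0 0 0 0 0; -1 0 0 0 0 0 0; -1 0 0 0 0 0 0",
)

```text
clock: 12.73
eef_pos: [572.8, -228.7, 37.8]
tool_rot: [-3.137, -0.002, -3.128]
force: [-5.9, -4.4, 9.5]
width: 9.2
gripper_force: 61.4
```

>>> move_arm(
  targets="-1 0 0.1 0 0 0 0; -1 0 0 0 0 0 0; -1 0 0 0 0 0 0; -1 0 0 0 0 0 0",
)

```text
clock: 13.07
eef_pos: [572.8, -228.6, 37.8]
tool_rot: [-3.135, -0.002, -3.128]
force: [-5.2, -6.0, 9.7]
width: 9.7
gripper_force: 61.4
```

Run:
```python
from h import *; from cell import cams,read_state
s=read_state(); print(s["eef_pos"],s["tool_rot"],s["force"],s["torque"])
t=cams.get_image("wrist"); d=cams.get_image("scene")
b=cv2.resize(d["color"][360:450,195:285,::-1],(400,400),interpolation=cv2.INTER_CUBIC)
cv2.imwrite("pics/p2.png",np.hstack([cv2.resize(t["color"][100:400,200:500,::-1],(400,400)),b]))
```

```text
[ 572.83083566 -228.61830072   37.82104454] [-3.13534144e+00 -1.51891632e-03 -3.12815784e+00] [-5.23294359 -6.04452773  9.70303182] [-1.04864983  0.95951418  0.17048036]
```

View pics/p2.png

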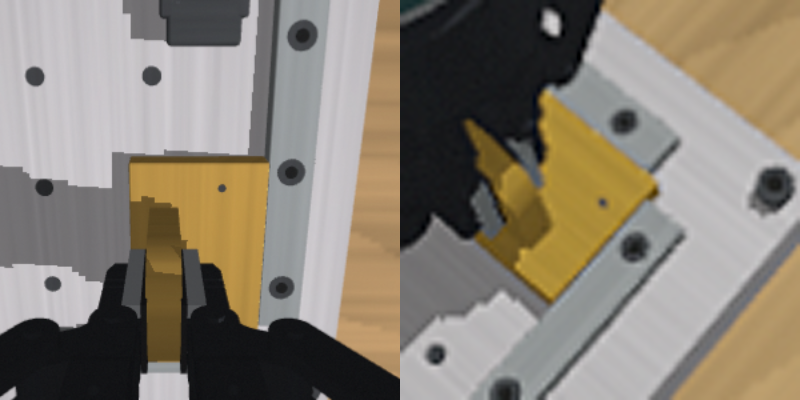

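The foot sits against both fences in both views, with x and y reaction forces present. The tool has rolled about 0.006 rad under the push, so I counter-tilt to keep the foot flat and firm up the press.

>>> move_arm(
  targets="-1 0 0.1 0.05 -0.3 0 0; -1 -0.1 0 0 -0.2 0 0; -1 0 0 0 0 0 0; -1 0 0 0 0 0 0; -1 0 0 0 0 0 0",
)

```text
clock: 13.58
eef_pos: [572.9, -228.6, 37.7]
tool_rot: [3.141, -0.003, -3.128]
force: [-7.9, -8.0, 15.0]
width: 8.8
gripper_force: 62.2
```

>>> move_arm(
  targets="-1 0 0.1 0 -0.1 -0.2 0; -1 -0.05 0 0 0 0 0; -1 0 0 0 0 0 0; -1 0 0 0 0 0 0; -1 0 0 0 0 0 0",
)

```text
clock: 14.0
eef_pos: [572.8, -228.6, 37.7]
tool_rot: [3.14, -0.001, -3.129]
force: [-8.4, -8.8, 15.1]
width: 9.1
gripper_force: 62.3
```

>>> move_arm(
  targets="-1 0 0 0 0 0 0; -1 0 0 0 0 0 0; -1 0 0 0 0 0 0; -1 0 0 0 0 0 0; -1 0 0 0 0 0 0",
)

```text
clock: 14.42
eef_pos: [572.9, -228.6, 37.7]
tool_rot: [3.14, -0.001, -3.129]
force: [-8.4, -8.9, 14.7]
width: 9.1
gripper_force: 62.3
```

Run:
```python
from h import *; from cell import cams,read_state
s=read_state(); print(s["eef_pos"],s["tool_rot"],s["force"],s["torque"])
d=cams.get_image("wrist"); t=cams.get_image("scene")
# predicted foot top corners at home, drawn in wrist view
c=np.array([607.84,-191.08]);a=.0155;R=np.array([[np.cos(a),-np.sin(a)],[np.sin(a),np.cos(a)]])
im=cv2.resize(d["color"][200:400,260:460,::-1],(400,400),interpolation=cv2.INTER_CUBIC)
cv2.imwrite("pics/p3.png",np.hstack([im,cv2.resize(t["color"][370:430,215:275,::-1],(400,400),interpolation=cv2.INTER_CUBIC)]))
```

```text
[ 572.86156787 -228.5661913    37.67913035] [ 3.14041793e+00 -7.89508888e-04 -3.12882120e+00] [-8.36129664 -8.85068389 14.74780417] [-1.88002952  1.63884711  0.18406399]
```

View pics/p3.png

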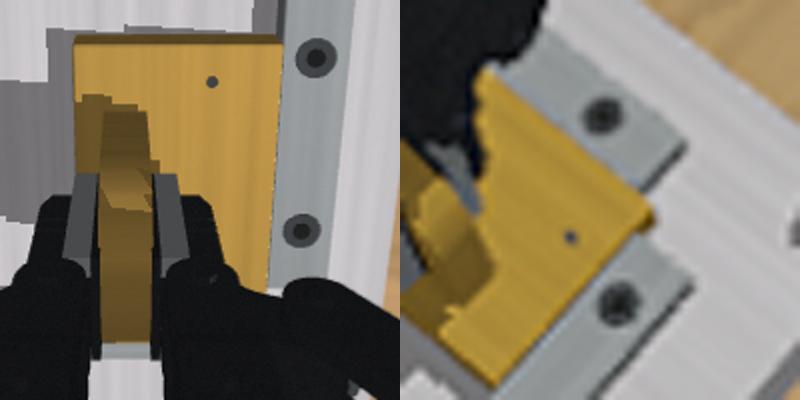

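Both edges look flush. I check squareness by testing yaw compliance.

>>> move_arm(
  targets="-1 0 0 0 0 0 -0.3; -1 0 0 0 0 0 0; -1 0 0 0 0 0 0; -1 0 0 0 0 0 0",
)

```text
clock: 14.85
eef_pos: [572.9, -228.6, 37.7]
tool_rot: [3.14, -0.001, -3.124]
force: [-7.9, -9.1, 15.7]
width: 9.2
gripper_force: 62.2
```

```bash
python3 -c "
from cell import read_state
s=read_state(); print(s['eef_pos'],s['tool_rot'],s['force'],s['torque'])"
```

```text
[ 572.85802991 -228.5662184    37.66595687] [ 3.14022452e+00 -7.75357709e-04 -3.12435770e+00] [-7.86067035 -9.06248176 15.66520935] [-1.79156913  1.63127113  0.03048264]
```

>>> move_arm(
  targets="-1 0 0 0 0 0 0.5; -1 0 0 0 0 0 0; -1 0 0 0 0 0 0; -1 0 0 0 0 0 0",
)

```text
clock: 15.18
eef_pos: [572.9, -228.6, 37.7]
tool_rot: [3.141, -0.001, -3.132]
force: [-8.3, -8.2, 16.0]
width: 9.5
gripper_force: 62.3
```

```bash
python3 -c "
from cell import read_state
s=read_state(); print(s['eef_pos'],s['tool_rot'],s['force'],s['torque'])"
```

```text
[ 572.8725779  -228.56072897   37.68013293] [ 3.14052525e+00 -7.44731547e-04 -3.13171676e+00] [-8.27601722 -8.20150654 16.03372509] [-1.85204765  1.68679763  0.45212185]
```

Turning the tool in yaw did not move the TCP (under 0.02 mm), so the foot is flush on both fences. I return the yaw to near zero moment and firm up the side pressure a little.

>>> move_arm(
  targets="-1 0 0.1 0 0 0 -0.2; -1 -0.1 0.1 0 -0.1 -0.1 -0.2; -1 0 0 0 0 0 0; -1 0 0 0 0 0 0; -1 0 0 0 0 0 0",
)

```text
clock: 15.6
eef_pos: [572.9, -228.5, 37.6]
tool_rot: [3.141, -0.001, -3.127]
force: [-10.1, -11.2, 16.1]
width: 9.4
gripper_force: 62.5
```

>>> move_arm(
  targets="-1 0 0 0 0 0 0; -1 0 0 0 0 0 0; -1 0 0 0 0 0 0; -1 0 0 0 0 0 0; -1 0 0 0 0 0 0",
)

```text
clock: 16.02
eef_pos: [572.8, -228.5, 37.7]
tool_rot: [3.141, -0.001, -3.127]
force: [-8.5, -11.3, 16.1]
width: 9.1
gripper_force: 62.5
```

```bash
python3 -c "
from cell import read_state
s=read_state(); print(s['eef_pos'],s['tool_rot'],s['force'],s['torque'],s['width'])"
```

```text
[ 572.84683319 -228.54913416   37.66280253] [ 3.14110469e+00 -8.45807746e-04 -3.12687281e+00] [ -8.47278582 -11.26955386  16.07473039] [-2.38477677  1.94584856  0.205179  ] 9.092318788473142
```

The press is steady, with the foot flat and bearing on both fences: about 9 N on the end fence side, 11 N on the long fence side and 16 N down. I hand in.

```bash
python3 -c "
from cell import order
print(order.finish_job())"
```

```text
the job is handed in; nothing more can be done
None
```

The bracket is foot-down in the fixture corner, held pressed against both fences (about 9 N end, 11 N long, 16 N down), and the job was handed in at about 16 s; I saw no judging result.

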